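# Find the softest spring mount and push its tag down

## Robot

A 7-joint arm with a two-finger parallel gripper is mounted at the origin on the work surface; the furniture and walls round the work are solid. World frame = base frame: x ahead of the robot, y to its left, z up, the work surface at z = 0. Lengths are in m, angles in rad, forces in N, time in s.
With the tool pointing down it reaches from about 0.4 to 0.9 m from the base axis. Payload 5.5 kg.
Tool frame: the origin (TCP) lies at the centre of the arm's flange, where the gripper is bolted on; the fingertips stand 178 mm ahead of it and the grasp point (between the pads) lies 159 mm ahead of it; z points along the fingers, y is the line along which they close (so a half turn about z gives the same grasp; the last joint's range is limited). The gripper opens to 92 mm and grips with 3 to 60 N. Pads are 19 mm wide; open, the fingers measure 130 mm over their backs; the gripper's body (75 mm by 190 mm) begins 47 mm behind the grasp point.
Start: joints at [1.437, 0.501, -0.427, 1.55, 0.221, 1.138, -0.21], TCP at [0.251, -0.599, 0.405] pointing down, gripper open.
Joint ranges: [-2.88, 2.88], [-0.31, 2.03], [-1.54, 1.56], [0.2, 2.42], [-1.41, 4.55], [0.19, 2.02], [-2.57, 2.57]. Speed limits (rad/s): [2.57, 2.57, 3.14, 3.14, 3.14, 3.14, 3.14].

## Interface

Orientations are given as a 3x3 rotation matrix whose columns are the frame's x, y, z axes.
In Python, from station import sense, camera, close_job gives the robot as it stands.
- The arm moves only by the tool move_arm, never from a script. Its argument "plan" is a list of rows, each an object of numbers: "x", "y", "z": the shift along the world's x, y, z scaled (see below); "roll": the turn about the world's z scaled (see below); "gripper": the closure in counts, from 0 (fully open) to 255 (shut). In form: [{"x": .., "y": .., "z": .., "roll": .., "gripper": ..}, ...]. A call has 1 to 10 rows; each row is the pose to reach, as a shift and turn from the pose commanded when the call began; what a row does not reach only later rows make up. The controller multiplies each number of a shift by 1000 mm and each number of a turn by 30 degrees. A row lasts 1/12 s, in which the tool goes at most 41.7 mm and 7.16 degrees, less where a joint would pass 70% of its speed; a pose out of reach is approached as far as the arm can. A call with a number of a shift or a turn outside -1 to 1 is refused whole. A call with a gripper value outside its range is refused whole. The fingers move at their own pace and stop on an object; the grip force is fixed at half the most. Time passes only in rows, so rows that repeat a pose let the fingers close. It gives the time, the measured TCP pose, the force, the opening and the grip force at its end, in the units of the state.
- sense(): the state, without advancing time (a new reading comes with each control period).
- camera(name): name is "scene" or "top" or "wrist"; returns a dict with "color" (384x512x3 uint8, blue, green, red), "fx", "fy", "cx", "cy" (pixels), "extrinsics" (4x4, takes a point from camera to world coordinates); the wrist camera has in their place "tool_from_camera" (4x4, takes a point from camera to tool coordinates, whose origin is the TCP and whose axes are the flange's). Camera axes: x right, y up, looking along -z (the intrinsics and any distortion apply to the point x, -y, -z); pixel columns grow to the right and rows downward; lengths in m; the calibration is good to about 2 mm. A picture is of the moment at which its call begins: read the wrist's pose just before it. There is no depth.
- close_job(): hands the job in; it is judged then, once.
The state is a dict: "time_s": time; "joint_positions": joint angles; "qvel": joint speeds; "effort": joint torques, N m; "eef_pos": TCP position; "ee_rot": TCP orientation; "force": force on the tool from outside, world axes, zero at the start; "ft_torque": the same for the moment, N m; "opening": finger opening in m; "finger_force": force on a finger pad.
Only numpy, scipy, OpenCV 4.12 (cv2) and the standard library are available. Lean on these libraries where they do the work, as an engineer would, in place of code of your own. Each camera call takes 0.05 s, during which the arm holds its last target. There are 200 camera calls.

## Task

Three spring mounts stand in a row on the aluminium plate and one has gone soft. With the fingertips press each blue pad down gently by about 8 mm, one after the other from left to right as the robot sees them, to feel which is softest; then push the red tag of the softest mount fully down, leaving the other two tags up and the loose things round about where they are.

Things in the scene. Friction and masses are not known exactly. Their poses are not given: they have to be found in the camera images.
- carrier: flat aluminium plate, 160 x 256 x 10 mm, fixed to the bench; carries three spring mounts in one row, 85 mm apart along its y. Origin on the bench under the middle of the row. x points from the tag side (nearer the robot) to the far side, y along the row towards the left-hand mount as the robot sees it, z up. Its position and its turn about z (0.25 to 0.55 rad, so that the tags roughly face the robot) vary.
- mount_a: one of three outwardly identical spring mounts bolted to the plate: grey sleeve 44 mm across, its top 46 mm above the bench, with the spring hidden inside; blue pad on top, red tag in front (towards -x). Origin on the sleeve's axis at the plate's top (10 mm above the bench), axes parallel to the plate's. The letters are only labels: any of them may stand at the left, middle or right.
- pad_a_top (a point): centre of the upper face of mount a's round blue pad, 48 mm across, flat, 72 mm above the bench at rest; moves down with the pad
- pad_a (a joint): how far mount a's pad is pressed down, in m: 0 at rest, 0.014 at the stop; springs back when let go. Force needed = rate x (depth + 3 mm); one mount is soft (about 0.25 N/mm), one middling (0.55 N/mm), one stiff (1.0 N/mm): 8 mm takes about 2.8, 6 or 11 N.
- tag_a_tip (a point): free end of mount a's red tag, a 26 mm wide, 4 mm thick, 60 mm long flap hinged 46 mm in front (-x) of the pad's axis, 32 mm above the bench; it leans forward (to -x) and up at the start, its tip 61 to 66 mm above the bench, and ends level with its tip 106 mm in front of the pad's axis. Pushed straight down 30 mm in front of the hinge (76 mm in front of the pad's axis) it swings as far as it goes.
- tag_a (a joint): swing of mount a's tag, rad: starts between 0 and 0.1 (raised about 30 degrees), 0.6 is fully down, level on its rest; stays where it is left (friction, about 2 N at 30 mm from the hinge). Only the softest mount's tag goes fully down: a catch stops the other two at 0.4, and a tag wrongly pushed cannot be taken back
- mount_b: one of three outwardly identical spring mounts bolted to the plate: grey sleeve 44 mm across, its top 46 mm above the bench, with the spring hidden inside; blue pad on top, red tag in front (towards -x). Origin on the sleeve's axis at the plate's top (10 mm above the bench), axes parallel to the plate's. The letters are only labels: any of them may stand at the left, middle or right.
- pad_b_top (a point): centre of the upper face of mount b's round blue pad, 48 mm across, flat, 72 mm above the bench at rest; moves down with the pad
- pad_b (a joint): how far mount b's pad is pressed down, in m: 0 at rest, 0.014 at the stop; springs back when let go. Force needed = rate x (depth + 3 mm); one mount is soft (about 0.25 N/mm), one middling (0.55 N/mm), one stiff (1.0 N/mm): 8 mm takes about 2.8, 6 or 11 N.
- tag_b_tip (a point): free end of mount b's red tag, a 26 mm wide, 4 mm thick, 60 mm long flap hinged 46 mm in front (-x) of the pad's axis, 32 mm above the bench; it leans forward (to -x) and up at the start, its tip 61 to 66 mm above the bench, and ends level with its tip 106 mm in front of the pad's axis. Pushed straight down 30 mm in front of the hinge (76 mm in front of the pad's axis) it swings as far as it goes.
- tag_b (a joint): swing of mount b's tag, rad: starts between 0 and 0.1 (raised about 30 degrees), 0.6 is fully down, level on its rest; stays where it is left (friction, about 2 N at 30 mm from the hinge). Only the softest mount's tag goes fully down: a catch stops the other two at 0.4, and a tag wrongly pushed cannot be taken back
- mount_c: one of three outwardly identical spring mounts bolted to the plate: grey sleeve 44 mm across, its top 46 mm above the bench, with the spring hidden inside; blue pad on top, red tag in front (towards -x). Origin on the sleeve's axis at the plate's top (10 mm above the bench), axes parallel to the plate's. The letters are only labels: any of them may stand at the left, middle or right.
- pad_c_top (a point): centre of the upper face of mount c's round blue pad, 48 mm across, flat, 72 mm above the bench at rest; moves down with the pad
- pad_c (a joint): how far mount c's pad is pressed down, in m: 0 at rest, 0.014 at the stop; springs back when let go. Force needed = rate x (depth + 3 mm); one mount is soft (about 0.25 N/mm), one middling (0.55 N/mm), one stiff (1.0 N/mm): 8 mm takes about 2.8, 6 or 11 N.
- tag_c_tip (a point): free end of mount c's red tag, a 26 mm wide, 4 mm thick, 60 mm long flap hinged 46 mm in front (-x) of the pad's axis, 32 mm above the bench; it leans forward (to -x) and up at the start, its tip 61 to 66 mm above the bench, and ends level with its tip 106 mm in front of the pad's axis. Pushed straight down 30 mm in front of the hinge (76 mm in front of the pad's axis) it swings as far as it goes.
- tag_c (a joint): swing of mount c's tag, rad: starts between 0 and 0.1 (raised about 30 degrees), 0.6 is fully down, level on its rest; stays where it is left (friction, about 2 N at 30 mm from the hinge). Only the softest mount's tag goes fully down: a catch stops the other two at 0.4, and a tag wrongly pushed cannot be taken back
- spacer_ring: loose brass-coloured spacer ring, 38 mm across, 12 mm high, lying behind the plate; leave alone. Origin under its centre
- dowel: loose bright steel dowel pin, 21 mm across, 42 mm high, standing in front of the plate; leave alone. Origin under its centre
- grease_pot: loose grease pot with green lid, 63 mm across, 54 mm high; leave alone. Origin under its centre
- spanner: loose combination spanner lying flat, 28 x 160 x 8 mm; leave alone. Origin under its centre
- tool_holder: loose steel tool holder standing upright, 63 mm across, 128 mm high; leave alone. Origin under its centre
- tape_roll: loose yellow roll of tape lying flat, 84 mm across, 19 mm high; leave alone. Origin under its centre

How it is judged:
By the outcome, as a careful person would: the job done as asked, in the order asked, and still so for the second after the job is handed in, with the robot touching nothing.
It also fails if it takes over 48 s, if anything falls off the work surface, if the arm or the gripper's body presses on something with over 40 N, if the wrist force passes 120 N, or if a joint passes its speed limit or range.

## Working session

There is one attempt and no reset: what is moved stays moved. The work goes in short steps, Python scripts to look and compute and a tool call to move; the robot and the scene stay as the last step left them, time stands still between calls to the robot, and variables do not carry over. Pictures are saved under pics/ and viewed, at most 10 in all, crops included, and the job is handed in when it is done.

Besides the shell and the picture viewer there is one more tool, called as name(argument=value, ...), one argument or row to a line, values as JSON. move_arm: Moves the arm, as the interface text tells. Its arguments: {"type":"object","properties":{"plan":{"type":"array"}},"required":["plan"]}

```bash
mkdir -p pics; python3 - <<'E'
from station import sense, camera
import cv2,numpy as np,pickle
s=sense(); print({k:np.round(v,3).tolist() for k,v in s.items()})
d={}
for n in("scene","top"):
    c=camera(n); d[n]=c; cv2.imwrite(f"pics/{n}.png",cv2.resize(c["color"],None,fx=1.5,fy=1.5,interpolation=cv2.INTER_CUBIC))
    print(n,{k:np.round(v,3).tolist() for k,v in c.items() if k!="color"})
pickle.dump(d,open("cams.pkl","wb"))
E
```

```text
{'time_s': 0.0, 'joint_positions': [1.437, 0.502, -0.427, 1.551, 0.221, 1.138, -0.21], 'qvel': [-0.002, 0.0, 0.002, -0.002, -0.002, 0.001, 0.001], 'effort': [-0.0, -56.659, -5.816, -27.911, -0.069, 0.031, 0.0], 'eef_pos': [0.251, -0.599, 0.404], 'ee_rot': [[0.922, 0.386, -0.001], [0.386, -0.922, 0.002], [0.0, -0.002, -1.0]], 'force': [0.215, -0.625, -0.227], 'ft_torque': [0.024, 0.057, -0.031], 'finger_force': 0.0, 'opening': 0.092}
scene {'fx': 361.611, 'fy': 361.611, 'cx': 260.908, 'cy': 185.927, 'extrinsics': [[-0.831, 0.353, -0.429, 0.073], [-0.556, -0.541, 0.632, 0.715], [-0.009, 0.763, 0.646, 0.812], [0.0, 0.0, 0.0, 1.0]]}
top {'fx': 407.894, 'fy': 407.894, 'cx': 259.938, 'cy': 186.753, 'extrinsics': [[-0.053, 0.975, -0.214, 0.315], [-0.999, -0.053, 0.006, 0.006], [-0.005, 0.214, 0.977, 1.39], [0.0, 0.0, 0.0, 1.0]]}
```

View pics/top.png

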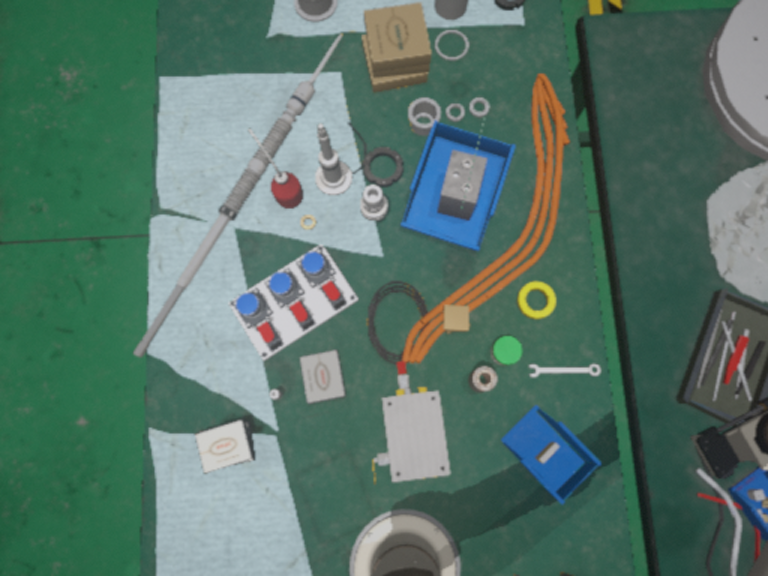

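View pics/scene.png

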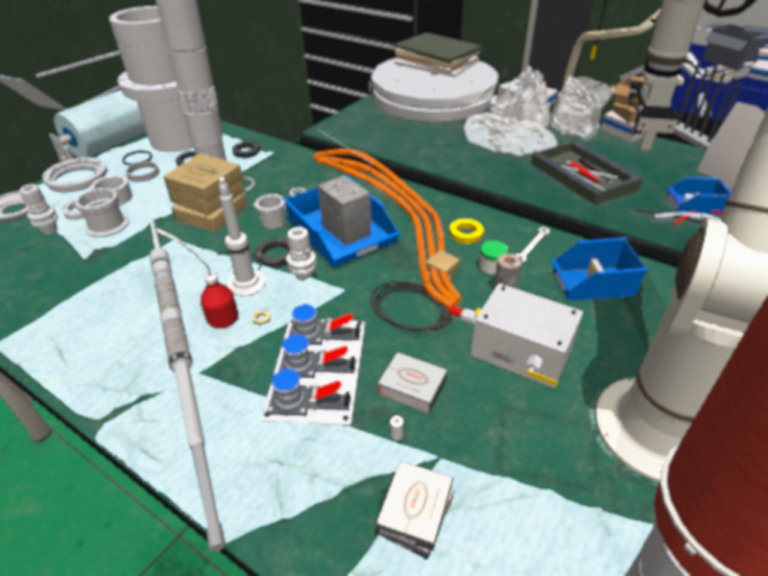

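The top view (1.5x) shows the blue pads at about (248,306), (282,285) and (316,263), left to right, with the red tags at about (266,335), (301,314) and (333,293) below them. The dowel is at (274,394). A tall pump part stands behind the row near (330,170). I'll get the centroids and fit the plate pose.

```bash
cat >h.py <<'E'
import numpy as np,cv2,pickle
def ray(c,u,v):
    E=c["extrinsics"]; d=E[:3,:3]@np.array([(u-c["cx"])/c["fx"],-(v-c["cy"])/c["fy"],-1]); return E[:3,3],d
def atz(c,u,v,z):
    o,d=ray(c,u,v); return o+d*(z-o[2])/d[2]
def proj(c,P):
    E=c["extrinsics"]; q=E[:3,:3].T@(np.asarray(P)-E[:3,3]); return np.array([c["cx"]-c["fx"]*q[0]/q[2],c["cy"]+c["fy"]*q[1]/q[2]])
E
python3 - <<'E'
from h import *
d=pickle.load(open("cams.pkl","rb"))
guess={"top":np.array([[248,306],[282,285],[316,263]])/1.5,"scene":np.array([[286,380],[296,343],[305,313]])/1.5}
for n,c in d.items():
    im=c["color"].astype(int); b=((im[...,0]>150)&(im[...,2]<110)&(im[...,0]-im[...,2]>90)).astype(np.uint8)
    N,L,S,C=cv2.connectedComponentsWithStats(b)
    P=[]
    for g in guess[n]:
        i=1+np.argmin(np.linalg.norm(C[1:]-g,axis=1)); p=atz(c,*C[i],.072 if n=="top" else .070); P.append(p); print(n,C[i].round(1),S[i],p.round(4))
    P=np.array(P); v=P[0]-P[2]; print("spacing",np.linalg.norm(v)/2,"mid",P.mean(0),"yaw",np.arctan2(-v[0],v[1]))
E
```

```text
scene [190.1 252.6] [181 246  19  14 204] [0.5713 0.3146 0.07  ]
scene [196.5 228.7] [188 223  18  13 171] [0.614  0.2413 0.07  ]
scene [202.3 208.1] [195 203  16  11 129] [0.6551 0.169  0.07  ]
spacing 0.08401885277923443 mid [0.61346754 0.24166992 0.07      ] yaw 0.5225522159499363
top [164.2 202.1] [158 196  13  13 138] [0.5695 0.315  0.072 ]
top [186.3 188.1] [180 182  14  13 139] [0.6126 0.2415 0.072 ]
top [208.1 174.4] [202 169  13  12 131] [0.6554 0.1684 0.072 ]
spacing 0.08494261165467222 mid [0.61250477 0.24162086 0.072     ] yaw 0.5304838789838052
```

move_arm(
  plan=[
    {"x":0.22,"y":0.33,"z":0,"roll":0.25,"gripper":255},
    {"x":0.22,"y":0.33,"z":0,"roll":0.25,"gripper":255},
    {"x":0.22,"y":0.33,"z":0,"roll":0.25,"gripper":255},
    {"x":0.22,"y":0.33,"z":0,"roll":0.25,"gripper":255},
    {"x":0.22,"y":0.33,"z":0,"roll":0.25,"gripper":255},
    {"x":0.22,"y":0.33,"z":0,"roll":0.25,"gripper":255},
    {"x":0.22,"y":0.33,"z":0,"roll":0.25,"gripper":255},
    {"x":0.22,"y":0.33,"z":0,"roll":0.25,"gripper":255},
    {"x":0.22,"y":0.33,"z":0,"roll":0.25,"gripper":255},
    {"x":0.22,"y":0.33,"z":0,"roll":0.25,"gripper":255},
  ],
)

```text
time_s: 0.93
eef_pos: [0.4737, -0.264, 0.4049]
ee_rot: [[0.861, 0.509, 0.001], [0.509, -0.861, 0.002], [0.002, -0.001, -1.0]]
force: [0.6, 0.4, -0.2]
opening: 0.0301
finger_force: 0.0
```

```bash
python3 - <<'E'
from h import *
d=pickle.load(open("cams.pkl","rb"))
def tri(a,b):
    o1,d1=ray(d["top"],*np.array(a)/1.5); o2,d2=ray(d["scene"],*np.array(b)/1.5)
    t=np.linalg.lstsq(np.c_[d1,-d2],o2-o1,rcond=None)[0]; return ((o1+d1*t[0]+o2+d2*t[1])/2).round(3),np.linalg.norm(o1+d1*t[0]-o2-d2*t[1]).round(3)
print("pump tip",tri((322,126),(224,180)),"pump base",tri((334,178),(243,282)))
print("fitting",tri((374,192),(297,232)),"can",tri((282,180),(209,281)))
print("tag tip mid",tri((305,325),(346,350)), "dowel",tri((274,392),(397,420)))
E
```

```text
pump tip (array([0.879, 0.116, 0.272]), np.float64(0.003)) pump base (array([0.881, 0.121, 0.007]), np.float64(0.01))
fitting (array([0.792, 0.023, 0.124]), np.float64(0.0)) can (array([0.842, 0.229, 0.106]), np.float64(0.008))
tag tip mid (array([0.523, 0.193, 0.059]), np.float64(0.015)) dowel (array([0.375, 0.262, 0.041]), np.float64(0.003))
```

move_arm(
  plan=[
    {"x":0.06,"y":0.4,"z":-0.05,"roll":0,"gripper":255},
    {"x":0.06,"y":0.4,"z":-0.05,"roll":0,"gripper":255},
    {"x":0.06,"y":0.4,"z":-0.05,"roll":0,"gripper":255},
    {"x":0.06,"y":0.4,"z":-0.05,"roll":0,"gripper":255},
    {"x":0.06,"y":0.4,"z":-0.05,"roll":0,"gripper":255},
    {"x":0.06,"y":0.4,"z":-0.05,"roll":0,"gripper":255},
    {"x":0.06,"y":0.4,"z":-0.05,"roll":0,"gripper":255},
    {"x":0.06,"y":0.4,"z":-0.05,"roll":0,"gripper":255},
    {"x":0.06,"y":0.4,"z":-0.05,"roll":0,"gripper":255},
    {"x":0.06,"y":0.4,"z":-0.05,"roll":0,"gripper":255},
  ],
)

```text
time_s: 1.77
eef_pos: [0.5307, 0.134, 0.3543]
ee_rot: [[0.863, 0.505, -0.0], [0.505, -0.863, 0.001], [0.0, -0.001, -1.0]]
force: [0.4, 0.1, 0.3]
opening: 0.0003
finger_force: 0.0
```

move_arm(
  plan=[
    {"x":0.039,"y":0.184,"z":0,"roll":0,"gripper":255},
    {"x":0.039,"y":0.184,"z":0,"roll":0,"gripper":255},
    {"x":0.039,"y":0.184,"z":0,"roll":0,"gripper":255},
    {"x":0.039,"y":0.184,"z":0,"roll":0,"gripper":255},
    {"x":0.039,"y":0.184,"z":0,"roll":0,"gripper":255},
    {"x":0.039,"y":0.184,"z":0,"roll":0,"gripper":255},
    {"x":0.039,"y":0.184,"z":0,"roll":0,"gripper":255},
    {"x":0.039,"y":0.184,"z":0,"roll":0,"gripper":255},
  ],
)

```text
time_s: 2.43
eef_pos: [0.5702, 0.3135, 0.3539]
ee_rot: [[0.864, 0.503, -0.001], [0.503, -0.864, -0.002], [-0.002, 0.001, -1.0]]
force: [0.1, -0.6, -0.7]
opening: 0.0006
finger_force: 0.0
```

```bash
python3 - <<'E'
from station import sense, camera
import cv2,numpy as np
s=sense(); print({k:np.round(s[k],4).tolist() for k in("time_s","eef_pos","force","opening","joint_positions")})
c=camera("wrist"); im=c["color"]; cv2.imwrite("pics/w1.png",cv2.resize(im,None,fx=1.3,fy=1.3))
T=c["tool_from_camera"]; R=np.array(s["ee_rot"])
for P in([.5697,.315,.072],[.6127,.2416,.072],[.656,.1683,.072]):
    p=R.T@(np.array(P)-s["eef_pos"]); q=T[:3,:3].T@(p-T[:3,3]); print((1.3*np.array([c["cx"]-c["fx"]*q[0]/q[2],c["cy"]+c["fy"]*q[1]/q[2]])).round(1))
E
```

```text
{'time_s': 2.4333, 'eef_pos': [0.5702, 0.3135, 0.3539], 'force': [0.089, -0.5845, -0.6765], 'opening': 0.0006, 'joint_positions': [-0.0601, 0.6173, -0.6995, 1.5875, 0.4325, 1.0987, -1.9126]}
[331.8 257.5]
[462.5 257.2]
[593.5 256.4]
```

View pics/w1.png

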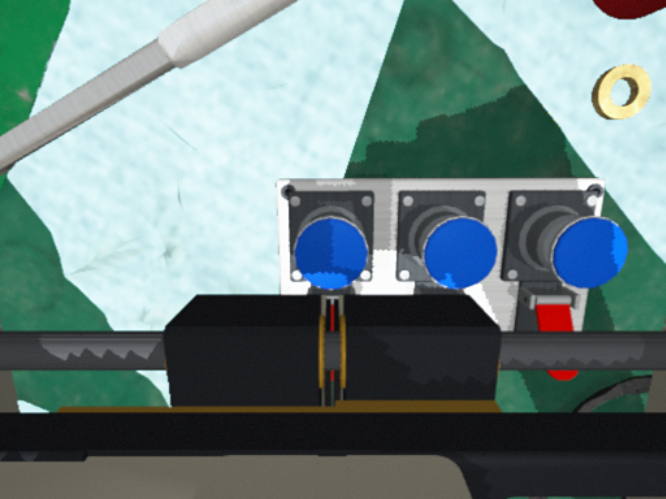

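The wrist view shows the pads at (331,253), (461,252) and (590,253), within about 4 px (2.5 mm) of the prediction. I'll go down on the left pad.

move_arm(
  plan=[
    {"x":0,"y":0.001,"z":-0.04,"roll":0,"gripper":255},
    {"x":0,"y":0.001,"z":-0.08,"roll":0,"gripper":255},
    {"x":0,"y":0.001,"z":-0.095,"roll":0,"gripper":255},
    {"x":0,"y":0.001,"z":-0.098,"roll":0,"gripper":255},
    {"x":0,"y":0.001,"z":-0.098,"roll":0,"gripper":255},
    {"x":0,"y":0.001,"z":-0.098,"roll":0,"gripper":255},
  ],
)

```text
time_s: 2.98
eef_pos: [0.5711, 0.3156, 0.2586]
ee_rot: [[0.864, 0.503, 0.002], [0.503, -0.864, 0.001], [0.002, -0.0, -1.0]]
force: [0.6, 1.2, 0.9]
opening: 0.0002
finger_force: 0.0
```

move_arm(
  plan=[
    {"x":0,"y":0,"z":-0.002,"roll":0,"gripper":255},
    {"x":0,"y":0,"z":-0.004,"roll":0,"gripper":255},
    {"x":0,"y":0,"z":-0.006,"roll":0,"gripper":255},
    {"x":0,"y":0,"z":-0.008,"roll":0,"gripper":255},
    {"x":0,"y":0,"z":-0.01,"roll":0,"gripper":255},
    {"x":0,"y":0,"z":-0.01,"roll":0,"gripper":255},
    {"x":0,"y":0,"z":-0.01,"roll":0,"gripper":255},
  ],
)

```text
time_s: 3.57
eef_pos: [0.5706, 0.3158, 0.2472]
ee_rot: [[0.864, 0.504, 0.001], [0.504, -0.864, 0.001], [0.001, 0.0, -1.0]]
force: [1.1, -0.5, 2.9]
opening: 0.0005
finger_force: 1.5
```

move_arm(
  plan=[
    {"x":0,"y":0,"z":-0.002,"roll":0,"gripper":255},
    {"x":0,"y":0,"z":-0.004,"roll":0,"gripper":255},
    {"x":0,"y":0,"z":-0.005,"roll":0,"gripper":255},
    {"x":0,"y":0,"z":-0.005,"roll":0,"gripper":255},
    {"x":0,"y":0,"z":-0.005,"roll":0,"gripper":255},
  ],
)

```text
time_s: 3.98
eef_pos: [0.5706, 0.3158, 0.2422]
ee_rot: [[0.864, 0.504, 0.001], [0.504, -0.864, 0.001], [0.001, 0.0, -1.0]]
force: [0.4, -0.9, 6.3]
opening: 0.0004
finger_force: 2.9
```

move_arm(
  plan=[
    {"x":0,"y":0,"z":0,"roll":0,"gripper":255},
    {"x":0,"y":0,"z":0,"roll":0,"gripper":255},
  ],
)

```text
time_s: 4.15
eef_pos: [0.5706, 0.3157, 0.2422]
ee_rot: [[0.864, 0.503, 0.001], [0.503, -0.864, 0.001], [0.001, 0.0, -1.0]]
force: [1.1, 0.1, 4.8]
opening: 0.0003
finger_force: 2.9
```

Left pad: about 5.6 N at 7.8 mm, so middling. Next is the middle pad.

move_arm(
  plan=[
    {"x":0,"y":0,"z":0.03,"roll":0,"gripper":255},
    {"x":0,"y":0,"z":0.05,"roll":0,"gripper":255},
    {"x":0.021,"y":-0.037,"z":0.05,"roll":0,"gripper":255},
    {"x":0.042,"y":-0.074,"z":0.05,"roll":0,"gripper":255},
    {"x":0.042,"y":-0.074,"z":0.05,"roll":0,"gripper":255},
    {"x":0.042,"y":-0.074,"z":0.05,"roll":0,"gripper":255},
    {"x":0.042,"y":-0.074,"z":0.02,"roll":0,"gripper":255},
    {"x":0.042,"y":-0.074,"z":0.014,"roll":0,"gripper":255},
    {"x":0.042,"y":-0.074,"z":0.014,"roll":0,"gripper":255},
    {"x":0.042,"y":-0.074,"z":0.014,"roll":0,"gripper":255},
  ],
)

```text
time_s: 4.98
eef_pos: [0.6112, 0.2423, 0.255]
ee_rot: [[0.863, 0.505, -0.003], [0.505, -0.863, -0.0], [-0.002, -0.001, -1.0]]
force: [-0.5, -0.6, -0.2]
opening: 0.0003
finger_force: 0.0
```

move_arm(
  plan=[
    {"x":0,"y":0,"z":-0.003,"roll":0,"gripper":255},
    {"x":0,"y":0,"z":-0.006,"roll":0,"gripper":255},
    {"x":0,"y":0,"z":-0.008,"roll":0,"gripper":255},
    {"x":0,"y":0,"z":-0.01,"roll":0,"gripper":255},
    {"x":0,"y":0,"z":-0.012,"roll":0,"gripper":255},
    {"x":0,"y":0,"z":-0.014,"roll":0,"gripper":255},
    {"x":0,"y":0,"z":-0.014,"roll":0,"gripper":255},
    {"x":0,"y":0,"z":-0.014,"roll":0,"gripper":255},
    {"x":0,"y":0,"z":-0.014,"roll":0,"gripper":255},
  ],
)

```text
time_s: 5.73
eef_pos: [0.6125, 0.2424, 0.2436]
ee_rot: [[0.864, 0.504, 0.002], [0.504, -0.864, 0.001], [0.002, 0.0, -1.0]]
force: [-2.6, 0.2, 9.5]
opening: 0.0005
finger_force: 4.7
```

move_arm(
  plan=[
    {"x":0,"y":0,"z":0,"roll":0,"gripper":255},
    {"x":0,"y":0,"z":0,"roll":0,"gripper":255},
  ],
)

```text
time_s: 5.9
eef_pos: [0.6125, 0.2423, 0.2437]
ee_rot: [[0.864, 0.504, 0.002], [0.504, -0.864, 0.001], [0.002, 0.0, -1.0]]
force: [-2.8, 0.2, 8.9]
opening: 0.0005
finger_force: 4.7
```

The middle pad is stiff: 9.3 N at 6.3 mm. I'll press 2 mm more to reach the full 8 mm.

move_arm(
  plan=[
    {"x":0,"y":0,"z":-0.002,"roll":0,"gripper":255},
    {"x":0,"y":0,"z":-0.002,"roll":0,"gripper":255},
    {"x":0,"y":0,"z":-0.002,"roll":0,"gripper":255},
    {"x":0,"y":0,"z":-0.002,"roll":0,"gripper":255},
  ],
)

```text
time_s: 6.23
eef_pos: [0.6125, 0.2424, 0.2419]
ee_rot: [[0.864, 0.504, 0.002], [0.504, -0.864, 0.001], [0.002, 0.0, -1.0]]
force: [-3.1, -0.8, 11.6]
opening: 0.0007
finger_force: 5.5
```

move_arm(
  plan=[
    {"x":0,"y":0,"z":0.03,"roll":0,"gripper":255},
    {"x":0,"y":0,"z":0.05,"roll":0,"gripper":255},
    {"x":0.021,"y":-0.037,"z":0.05,"roll":0,"gripper":255},
    {"x":0.043,"y":-0.074,"z":0.05,"roll":0,"gripper":255},
    {"x":0.043,"y":-0.074,"z":0.05,"roll":0,"gripper":255},
    {"x":0.043,"y":-0.074,"z":0.05,"roll":0,"gripper":255},
    {"x":0.043,"y":-0.074,"z":0.022,"roll":0,"gripper":255},
    {"x":0.043,"y":-0.074,"z":0.016,"roll":0,"gripper":255},
    {"x":0.043,"y":-0.074,"z":0.016,"roll":0,"gripper":255},
    {"x":0.043,"y":-0.074,"z":0.016,"roll":0,"gripper":255},
  ],
)

```text
time_s: 7.07
eef_pos: [0.6545, 0.1684, 0.2553]
ee_rot: [[0.863, 0.505, -0.002], [0.505, -0.863, 0.0], [-0.002, -0.001, -1.0]]
force: [0.4, 0.2, 0.9]
opening: 0.0002
finger_force: 0.0
```

move_arm(
  plan=[
    {"x":0,"y":0,"z":-0.003,"roll":0,"gripper":255},
    {"x":0,"y":0,"z":-0.006,"roll":0,"gripper":255},
    {"x":0,"y":0,"z":-0.008,"roll":0,"gripper":255},
    {"x":0,"y":0,"z":-0.01,"roll":0,"gripper":255},
    {"x":0,"y":0,"z":-0.012,"roll":0,"gripper":255},
    {"x":0,"y":0,"z":-0.014,"roll":0,"gripper":255},
    {"x":0,"y":0,"z":-0.014,"roll":0,"gripper":255},
    {"x":0,"y":0,"z":-0.014,"roll":0,"gripper":255},
    {"x":0,"y":0,"z":-0.014,"roll":0,"gripper":255},
  ],
)

```text
time_s: 7.82
eef_pos: [0.6554, 0.1679, 0.2421]
ee_rot: [[0.864, 0.504, 0.001], [0.504, -0.864, 0.001], [0.001, -0.0, -1.0]]
force: [0.8, 0.9, 1.9]
opening: 0.0004
finger_force: 1.2
```

move_arm(
  plan=[
    {"x":0,"y":0,"z":0,"roll":0,"gripper":255},
    {"x":0,"y":0,"z":0,"roll":0,"gripper":255},
  ],
)

```text
time_s: 7.98
eef_pos: [0.6554, 0.1677, 0.2421]
ee_rot: [[0.864, 0.504, 0.001], [0.504, -0.864, 0.0], [0.001, -0.0, -1.0]]
force: [1.7, 1.5, 2.5]
opening: 0.0002
finger_force: 1.3
```

The right pad takes about 2.4 N at 7.9 mm, so it is the soft one. I'll move over its tag, 76 mm in front of the pad axis, and push.

move_arm(
  plan=[
    {"x":0,"y":0,"z":0.03,"roll":0,"gripper":255},
    {"x":0,"y":0,"z":0.06,"roll":0,"gripper":255},
    {"x":-0.033,"y":-0.019,"z":0.06,"roll":0,"gripper":255},
    {"x":-0.065,"y":-0.038,"z":0.06,"roll":0,"gripper":255},
    {"x":-0.065,"y":-0.038,"z":0.06,"roll":0,"gripper":255},
    {"x":-0.065,"y":-0.038,"z":0.06,"roll":0,"gripper":255},
    {"x":-0.065,"y":-0.038,"z":0.03,"roll":0,"gripper":255},
    {"x":-0.065,"y":-0.038,"z":0.01,"roll":0,"gripper":255},
    {"x":-0.065,"y":-0.038,"z":0.01,"roll":0,"gripper":255},
    {"x":-0.065,"y":-0.038,"z":0.01,"roll":0,"gripper":255},
  ],
)

```text
time_s: 8.82
eef_pos: [0.5903, 0.1295, 0.2506]
ee_rot: [[0.864, 0.504, -0.003], [0.504, -0.864, -0.0], [-0.002, -0.001, -1.0]]
force: [1.0, -0.1, 0.6]
opening: 0.0007
finger_force: 0.0
```

move_arm(
  plan=[
    {"x":0,"y":0,"z":-0.004,"roll":0,"gripper":255},
    {"x":0,"y":0,"z":-0.008,"roll":0,"gripper":255},
    {"x":0,"y":0,"z":-0.012,"roll":0,"gripper":255},
    {"x":0,"y":0,"z":-0.016,"roll":0,"gripper":255},
    {"x":0,"y":0,"z":-0.02,"roll":0,"gripper":255},
    {"x":0,"y":0,"z":-0.024,"roll":0,"gripper":255},
    {"x":0,"y":0,"z":-0.028,"roll":0,"gripper":255},
    {"x":0,"y":0,"z":-0.032,"roll":0,"gripper":255},
    {"x":0,"y":0,"z":-0.035,"roll":0,"gripper":255},
    {"x":0,"y":0,"z":-0.035,"roll":0,"gripper":255},
  ],
)

```text
time_s: 9.65
eef_pos: [0.59, 0.1294, 0.2159]
ee_rot: [[0.864, 0.504, -0.001], [0.504, -0.864, -0.0], [-0.001, -0.0, -1.0]]
force: [0.5, 0.5, 0.6]
opening: 0.0004
finger_force: 0.0
```

move_arm(
  plan=[
    {"x":0,"y":0,"z":-0.001,"roll":0,"gripper":255},
    {"x":0,"y":0,"z":-0.002,"roll":0,"gripper":255},
    {"x":0,"y":0,"z":-0.003,"roll":0,"gripper":255},
    {"x":0,"y":0,"z":-0.003,"roll":0,"gripper":255},
  ],
)

```text
time_s: 9.98
eef_pos: [0.5902, 0.1295, 0.2136]
ee_rot: [[0.864, 0.504, -0.0], [0.504, -0.864, 0.0], [-0.0, -0.0, -1.0]]
force: [-0.7, 0.3, 0.2]
opening: 0.0005
finger_force: 0.0
```

move_arm(
  plan=[
    {"x":0,"y":0,"z":-0.001,"roll":0,"gripper":255},
    {"x":0,"y":0,"z":-0.002,"roll":0,"gripper":255},
    {"x":0,"y":0,"z":-0.003,"roll":0,"gripper":255},
    {"x":0,"y":0,"z":-0.003,"roll":0,"gripper":255},
  ],
)

```text
time_s: 10.32
eef_pos: [0.5903, 0.1297, 0.2121]
ee_rot: [[0.864, 0.504, 0.0], [0.504, -0.864, -0.001], [-0.0, 0.001, -1.0]]
force: [-3.5, -2.0, 11.8]
opening: 0.0005
finger_force: 5.6
```

The push met a hard stop at fingertip height 34 mm with 12 N, where the level tag should be. I'll press a little more, retract and check.

move_arm(
  plan=[
    {"x":0,"y":0,"z":-0.001,"roll":0,"gripper":255},
    {"x":0,"y":0,"z":-0.001,"roll":0,"gripper":255},
    {"x":0,"y":0,"z":0.03,"roll":0,"gripper":255},
    {"x":0,"y":0,"z":0.07,"roll":0,"gripper":255},
    {"x":0,"y":0,"z":0.11,"roll":0,"gripper":255},
    {"x":0,"y":0,"z":0.14,"roll":0,"gripper":255},
    {"x":0,"y":-0.03,"z":0.16,"roll":0,"gripper":255},
    {"x":0,"y":-0.07,"z":0.16,"roll":0,"gripper":255},
    {"x":0,"y":-0.11,"z":0.16,"roll":0,"gripper":255},
    {"x":0,"y":-0.15,"z":0.16,"roll":0,"gripper":255},
  ],
)

```text
time_s: 11.15
eef_pos: [0.5902, -0.0217, 0.3716]
ee_rot: [[0.863, 0.505, 0.002], [0.505, -0.863, -0.001], [0.001, 0.002, -1.0]]
force: [0.4, -0.2, -0.6]
opening: 0.0005
finger_force: 0.0
```

move_arm(
  plan=[
    {"x":0,"y":-0.04,"z":0,"roll":0,"gripper":255},
    {"x":0,"y":-0.08,"z":0,"roll":0,"gripper":255},
    {"x":0,"y":-0.12,"z":0,"roll":0,"gripper":255},
    {"x":0,"y":-0.16,"z":0,"roll":0,"gripper":255},
    {"x":0,"y":-0.18,"z":0,"roll":0,"gripper":255},
    {"x":0,"y":-0.18,"z":0,"roll":0,"gripper":255},
  ],
)

```text
time_s: 11.65
eef_pos: [0.5891, -0.2085, 0.37]
ee_rot: [[0.869, 0.495, -0.001], [0.495, -0.869, -0.004], [-0.002, 0.003, -1.0]]
force: [-0.4, -0.9, -1.3]
opening: 0.0005
finger_force: 0.0
```

```bash
python3 - <<'E'
from station import sense, camera
import cv2,numpy as np
print(sense()["time_s"],sense()["force"])
a=camera("scene")["color"][150:300,120:280]; b=camera("top")["color"][150:270,130:260]
cv2.imwrite("pics/end.png",np.hstack([cv2.resize(a,(400,375)),cv2.resize(b,(400,375))]))
E
```

```text
11.65 [-0.44161517 -0.90943327 -1.34306333]
```

View pics/end.png

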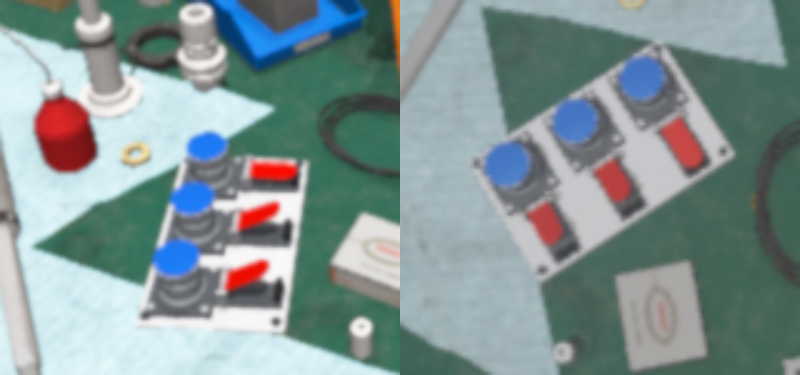

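In the left half of the picture, the right-hand tag at (275,171) lies level on its rest. The other two tags, at (258,215) and (248,275), are still raised. The dowel and the ring are where they were.

```bash
python3 -c "
from station import close_job
print(close_job())"
```

```text
the job is handed in; nothing more can be done
None
```

I pressed the three pads from left to right: left about 5.6 N, middle 11.6 N and right about 2.4 N at 8 mm, so I pushed the right mount's tag fully down, left the other two up, and handed the job in at about 12 s.

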